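Lay the tilting light table flat

TASK

The light table stands tilted on its ratchet; lay it flat for the next sheet. With the fingertips press the front pad of the thumb rocker on its right-hand side so that the ratchet pawl flips clear of the teeth, push the board down past them until it lies on its stops, without slamming it or forcing it against the pawl, then press the rocker's back pad so that the pawl is in again. Only press and push: do not swing the board up, and leave the things around it standing where they are.

Things in the scene. Friction and masses are not known exactly. Their poses are not given: they have to be found in the camera images.
- lighttable: fixed grey base of the tilting light table, 350 mm deep (x), 390 mm wide; origin on the work table under its middle; x from its front (hinge side, nearer the robot) to its back, y left, z up. On its right (-y) hinge end: a steel ratchet sector (8 mm thick, at y -198, top 102 mm up), a hook pawl in its teeth and, outside them, the pawl's thumb rocker
- hinge (a point): a point on the board's hinge axis, midway between the sides: 90 mm in front of the base's origin (at x -90, y 0, z 55 mm in the base frame). The axis is level and runs along the base's y
- board (a joint): tilt of the board, rad: 0 = flat on its two rubber stops (end of travel), larger = back edge raised; starts at 0.40 to 0.80. Stiff hinge: the board stays where it is left, and with the pawl free a push of 6 to 15 N down at its middle lowers it. With the pawl in it sinks at most 0.26 rad to the next tooth and is then blocked (teeth every 0.26 rad)
- board_middle (a point): middle of the board's top face. White opal panel in an aluminium rim, 270 mm deep (from 14 mm in front of the hinge axis to 256 mm behind it), 360 mm wide, 22 mm thick, stiff, may be pushed anywhere. This point lies 121 mm behind the hinge axis, 9.5 mm over the mid-plane (which holds the axis); rim 1.5 mm higher. Flat, it is 65 mm above the work table
- pawl (a joint): angle of the ratchet pawl and its thumb rocker, rad: 0 to 0.15 = in (nose in the teeth, or riding on one), 0.55 = free (end of travel). An over-centre spring flips it to either end about 0.30 and it stays there by itself; 2 to 4 N on a pad moves it
- release_pad (a point): middle of the top of the front pad (nearer the robot) of the thumb rocker: a dark steel plate 92 x 28 x 5 mm, long side along the base's x, ribbed ends, at y -226 in the base frame, its spindle at x -154, z 78 mm along y. With the pawl in, this pad is the higher (about 104 mm up); pressed down by 18 mm, the pawl is free
- lock_pad (a point): middle of the top of the back pad of the same rocker, 68 mm behind the front pad. With the pawl free this pad is the higher (about 104 mm up); pressed down by 18 mm, the pawl is in
- weight_mid (a point): a brass paper weight, round, 52 mm across, 61 mm high with a small knob; a bystander; point on its axis, half-way up
- bottle_mid (a point): a brown glass bottle with black cap, 66 mm across, 200 mm high; a bystander; point on its axis, half-way up
- tumbler_mid (a point): a clear glass tumbler, 72 mm across, 85 mm high; a bystander; point on its axis, half-way up
- jar_mid (a point): a low glass jar with a metal lid, 60 mm across, 55 mm high; a bystander; point on its axis, half-way up
- brush_mid (a point): a flat paste brush lying on the table; a bystander; point at its origin, about 10 mm up
- folder_mid (a point): a bone folder lying flat, 150 x 22 x 5 mm; a bystander; point at its centre
- paste_bowl_mid (a point): a white paste bowl, 110 mm across, 50 mm high; a bystander; point on its axis, half-way up

How it is judged (in metres and radians):
On the way, in this order (a step that is already met when the one before it is completed fails the run):
1. the pawl is pressed free while the board is still up (value of joint pawl above 0.45 rad and value of joint board above 0.15 rad), for 0.2 s.
2. the board is pushed down onto its stops (value of joint board below 0.03 rad), for 0.2 s.
3. the pawl is pressed back in (value of joint pawl below 0.12 rad), for 0.2 s.
At the end, for the whole second after the job is handed in: the board lies flat on its stops (tilt under 0.03 rad) and the pawl is in (under 0.12 rad), nothing else moved (value of joint board below 0.03 rad and value of joint pawl below 0.12 rad); the robot touches nothing.
It fails at once if the board is swung up instead of down (over 0.87 rad) (value of joint board above 0.87 rad).
It fails at once if the board is slammed down (faster than 2 rad/s) (velocity of joint board below -2 rad/s).
It fails at once if the raised board is forced against the pawl (over 45 N with the pawl in) (value of joint pawl below 0.25 rad and value of joint board above 0.05 rad and contact force between the fingers and lighttable above 45 N).
It fails at once if a bystander is shifted, knocked over or lifted by more than 40 mm (distance of any of weight_mid, bottle_mid, tumbler_mid, jar_mid, brush_mid, folder_mid, paste_bowl_mid from where it was at the start of the episode above 0.04 m).
It also fails if it takes over 61 s, if anything falls off the work surface, if the arm or the gripper's body presses on something with over 40 N, if the wrist force passes 120 N, or if a joint passes its speed limit or range.

ROBOT

A 6-joint arm with a two-finger parallel gripper is mounted at the origin on the work surface. World frame = base frame: x ahead of the robot, y to its left, z up, the work surface at z = 0. Lengths are in mm, angles in rad, forces in N, time in s.
With the tool pointing down it reaches from about 300 to 775 mm from the base axis. Payload 14.6 kg.
Tool frame: the origin (TCP) lies between the finger pads; the fingertips stand 8 mm ahead of it and the grasp point (between the pads) lies 11 mm behind it; z points along the fingers, y is the direction in which the jaws open and shut (so a half turn about z gives the same grasp; the last joint's range is limited). The gripper opens to 94 mm and grips with 3 to 60 N. Pads are 16 mm wide; open, the fingers measure 119 mm over their backs; the gripper's body (75 mm by 177 mm) begins 78 mm behind the grasp point.
Start: joints at [-1.367, 0.3, 1.521, -0, 1.321, -0.067], TCP at [147.12, -529.948, 213.446] pointing down, gripper open.
Joint ranges: [-3.03, 3.03], [-0.79, 2.21], [0.23, 2.52], [-1.04, 4.18], [0, 3.07], [-2.55, 2.55]. Speed limits (rad/s): [2.22, 2.22, 2.57, 3.14, 3.14, 3.14].

INTERFACE

Orientations are given as [roll, pitch, yaw] about the fixed x, y, z axes, in that order (R = Rz(yaw) Ry(pitch) Rx(roll)).
In Python, from cell import manip gives the robot as it stands. The module is installed in compiled form; this text tells all that it offers.
- The arm moves only by the tool send_rows, never from a script. Its argument "series" is a list that holds one entry, the list of rows, each a list of 5 numbers: the opening, from 0 (shut) to 1 (fully open), then the shift along the tool's x, y, z in mm, then the turn about the tool's z in degrees. In form: [[[gripper, dx, dy, dz, roll], ...]]. A call has 1 to 10 rows; each row is the pose to reach, as a shift and turn from the pose commanded when the call began, along the tool's axes at that moment; what a row does not reach only later rows make up. A row lasts 1/10 s, in which the tool goes at most 50 mm and 8.59 degrees, less where a joint would pass 70% of its speed; a pose out of reach is approached as far as the arm can. A call with a gripper value outside its range is refused whole. The fingers move at their own pace and stop on an object; "newtons" is the grip in N (left out, the last holds). Time passes only in rows, so rows that repeat a pose let the fingers close. It gives the time, the measured TCP pose, the force and the opening at its end, in the units of the state.
- manip.read_state(): the state, without advancing time (a new reading comes with each control period).
- manip.camera(name): name is "side" or "top" or "wrist"; returns a dict with "img" (400x640x3 uint8, red, green, blue), "vfov" (degrees; the focal length in pixels is half the picture's height over the tangent of half this angle, whatever the lens; pixels are square), "cx", "cy" (the principal point, pixels), "dist" ([k1, k2, p1, p2, k3] as OpenCV has them; the pictures are not rectified), "pose" (4x4, takes a point from camera to world coordinates); the wrist camera has in their place "T_tool_cam" (4x4, takes a point from camera to tool coordinates, whose origin is the TCP and whose axes are the flange's). Camera axes: x right, y down, z forward; pixel columns grow to the right and rows downward; lengths in mm; the calibration is good to about 2 mm. A picture is of the moment at which its call begins: read the wrist's pose just before it. There is no depth.
- manip.sign_off(): hands the job in, once; it reports no verdict.
Trained networks look in a picture, given as the dict that the camera call returned (one of the last four; its "shot" number tells which), for a name from the list of things; names that differ only in an ending like _2 or _b are one class to them, and where a whole thing is asked for, a point or a joint stands for the part that bears it (a point fixed in the world has none). Each returns a list of dicts, best first, with "conf" (0 to 1); they miss things now and then, are a little off and sometimes report something else, mostly with a low value. They report only what shows in the picture. A call takes as long as a camera call.
- manip.find_in(target, picture): "rect" ([left, top, width, height] in pixels, round what is visible of it).
- manip.silhouettes(target, picture): "pixels" (400x640 bool, what is visible of it) and "rect" ([left, top, width, height] in pixels, round what is visible of it).
The state is a dict: "clock": time; "joints": joint angles; "qd": joint speeds; "effort": joint torques, N m; "eef_pos": TCP position; "eef_rot": TCP orientation; "wrist_force": force on the tool from outside, world axes, zero at the start; "moment": the same for the moment, N m; "finger_gap": finger opening in mm.
Only numpy, scipy, OpenCV 4.12 (cv2) and the standard library are available. Lean on these libraries where they do the work, as an engineer would, in place of code of your own. Each camera call takes 0.05 s, during which the arm holds its last target. There are 200 camera calls.

## Working session

There is one attempt and no reset: what is moved stays moved. The work goes in short steps, Python scripts to look and compute and a tool call to move; the robot and the scene stay as the last step left them, time stands still between calls to the robot, and variables do not carry over. Pictures are saved under pics/ and viewed, about 8 in all and at most 12, crops included, and the job is handed in when it is done.

Besides the shell and the picture viewer there is one more tool, called after ">>>" as a command line: name --argument value ..., lists and objects as JSON in quotes. send_rows: Moves the arm, as the interface text tells. Its arguments: {"type":"object","properties":{"series":{"type":"array"},"newtons":{"type":"number"}},"required":["series"]}

```bash
mkdir -p pics
cat > h.py <<'E'
import numpy as np,cv2
from cell import manip
from scipy.spatial.transform import Rotation as R
def K(c):
    f=200/np.tan(np.radians(c["vfov"])/2); return np.array([[f,0,c["cx"]],[0,f,c["cy"]],[0,0,1.]])
def pose(c,s=None):
    if "pose" in c: return np.array(c["pose"])
    T=np.eye(4);T[:3,:3]=R.from_euler('xyz',s["eef_rot"]).as_matrix();T[:3,3]=s["eef_pos"]
    return T@np.array(c["T_tool_cam"])
def proj(P,c,T):
    Ti=np.linalg.inv(T); return cv2.projectPoints(np.atleast_2d(np.float64(P)),cv2.Rodrigues(Ti[:3,:3])[0],Ti[:3,3],K(c),np.array(c["dist"],float))[0][:,0]
def onz(uv,z,c,T):
    n=cv2.undistortPoints(np.float64(uv).reshape(-1,1,2),K(c),np.array(c["dist"],float))[:,0]
    d=np.c_[n,np.ones(len(n))]@T[:3,:3].T; o=T[:3,3]
    return o+d*((z-o[2])/d[:,2])[:,None]
def save(c,n): cv2.imwrite(f"pics/{n}.png",c["img"][:,:,::-1])
E
cat > a.py <<'E'
from h import *
s=manip.read_state();print(s)
for n in ["top","side"]:
    c=manip.camera(n);save(c,n+"0");print(n,c["pose"],c["vfov"])
    for t in ["lighttable","board","pawl","release_pad","weight_mid","bottle_mid","tumbler_mid","jar_mid","paste_bowl_mid"]:
        print(t,[(d["rect"],round(d["conf"],2)) for d in manip.find_in(t,c)[:2]])
E
python3 a.py; python3 -c "
import cv2,numpy as np
cv2.imwrite('pics/both.png',cv2.resize(np.vstack([cv2.imread('pics/top0.png'),cv2.imread('pics/side0.png')]),(480,600)))"
```

```text
{'clock': 0.0, 'joints': array([-1.36660965e+00,  3.00473214e-01,  1.52164033e+00, -2.50542769e-06,
        1.32070790e+00, -6.66294687e-02]), 'qd': array([ 6.84338551e-04,  1.82171438e-04, -2.23645237e-04, -4.09866784e-05,
        1.05273557e-03,  2.07728536e-04]), 'effort': array([-4.24569644e-04, -5.31802511e+01, -3.52738237e+01,  7.08405278e-02,
        2.44555034e-02, -7.83539804e-05]), 'eef_pos': array([ 147.05879909, -529.68410201,  212.86011075]), 'eef_rot': array([-3.14036643e+00, -7.93913830e-05,  2.70816721e-01]), 'wrist_force': array([-0.75112449, -0.28738908, -1.19781265]), 'moment': array([-0.00111996, -0.05543287, -0.01323727]), 'finger_gap': 94.33715286295306}
top [[-3.32905872e-03 -9.84665389e-01  1.74421871e-01  3.31476437e+02]
 [-9.99948725e-01  1.60973425e-03 -9.99781972e-03  1.98968128e+01]
 [ 9.56373419e-03 -1.74446211e-01 -9.84620259e-01  1.45698418e+03]
 [ 0.00000000e+00  0.00000000e+00  0.00000000e+00  1.00000000e+00]] 45.41907830202904
lighttable [([218.6, 126.2, 180.9, 155.3], 0.87)]
board [([218.4, 126.7, 153.5, 131.8], 0.62)]
pawl [([370.4, 201.9, 30.2, 2
[... 506 characters left out ...]
.22035196e-01 -6.79050487e-01  8.54550022e+02]
 [-1.51656622e-02 -6.86487304e-01 -7.26983620e-01  9.86140339e+02]
 [ 0.00000000e+00  0.00000000e+00  0.00000000e+00  1.00000000e+00]] 56.37998943203637
lighttable [([246.5, 150.5, 128.7, 136.1], 0.62), ([310.6, 314.9, 27.0, 53.4], 0.53)]
board [([252.8, 155.3, 98.9, 99.5], 0.8)]
pawl [([316.5, 150.7, 23.1, 12.9], 0.52)]
release_pad [([315.7, 151.6, 24.4, 13.5], 0.62)]
weight_mid []
bottle_mid [([309.4, 317.3, 27.8, 49.8], 0.68), ([254.4, 153.7, 98.1, 103.3], 0.18)]
tumbler_mid [([304.9, 275.4, 26.3, 35.3], 0.63), ([248.5, 149.1, 125.0, 138.1], 0.26)]
jar_mid [([312.4, 153.0, 8.8, 13.7], 0.67)]
paste_bowl_mid [([354.0, 116.0, 24.7, 23.1], 0.81)]
```

View pics/top0.png

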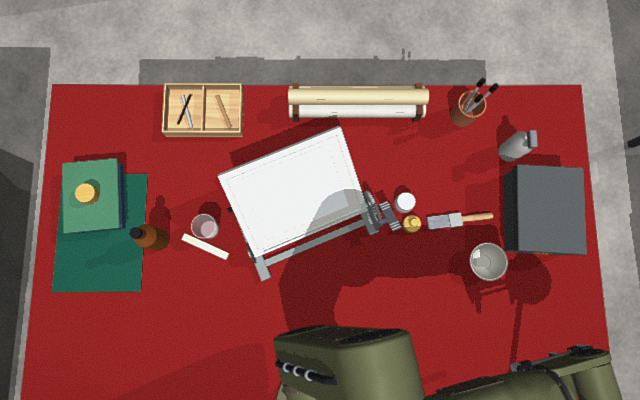

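View pics/side0.png

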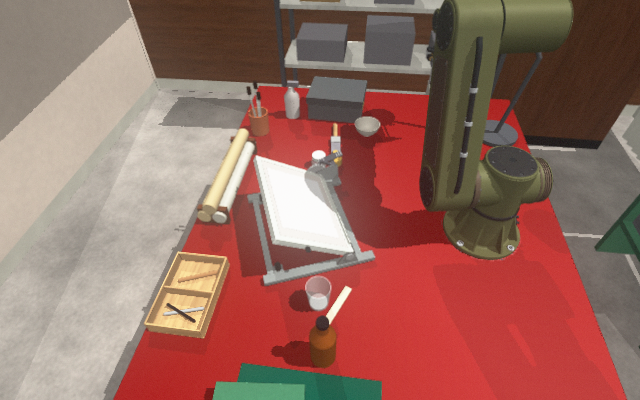

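The top view shows the tilted table: its front bar runs from (262,270) to (372,228). The rocker is near (383,213), with the jar at (405,202) and the weight at (412,223) just outside it. I'll fit the base pose and tilt to the board's corners in both views.

```bash
cat > b.py <<'E'
from h import *
from scipy.optimize import least_squares
obs=[]
for n in ["top","side"]:
    c=manip.camera(n);T=pose(c)
    m=manip.silhouettes("board",c)[0]["pixels"].astype(np.uint8)
    m=cv2.morphologyEx(m,cv2.MORPH_OPEN,np.ones((5,5)))
    h=cv2.convexHull(max(cv2.findContours(m,0,1)[0],key=cv2.contourArea))
    q=cv2.approxPolyN(h,4)[0] if hasattr(cv2,"approxPolyN") else None
    obs.append((c,T,q.astype(float)));print(n,q.tolist())
def cor(p):
    x,y,w,t=p;L=np.array([[a,b,c] for c in(11,) for a,b in [(-14,180),(256,180),(256,-180),(-14,-180)]],float)
    ry=np.array([[np.cos(t),0,-np.sin(t)],[0,1,0],[np.sin(t),0,np.cos(t)]])
    B=L@ry.T+[-90,0,55]
    return B@R.from_euler('z',w).as_matrix().T+[x,y,0]
def res(p):
    r=[]
    for c,T,q in obs:
        u=proj(cor(p),c,T);d=u[:,None]-q[None];r+= [d[i,np.argmin((d[i]**2).sum(1))] for i in range(4)]
    return np.concatenate(r)
best=min((least_squares(res,[480,50,np.radians(a),t],x_scale=[50,50,.2,.2],loss='soft_l1') for a in(10,20,30) for t in(.4,.6,.8)),key=lambda r:r.cost)
p=best.x;print(p,best.cost,res(p).round(1))
Rz=R.from_euler('z',p[2]).as_matrix()
for n,v in dict(rel=(-188,-226,104),lock=(-120,-226,86),spin=(-154,-226,78)).items():
    P=Rz@v+[p[0],p[1],0];print(n,P.round(1),[proj(P,c,T)[0].round(0) for c,T,_ in obs])
c,T,_=obs[0]
for nm,z in dict(jar_mid=55,weight_mid=55).items():
    r=manip.find_in(nm,manip.camera("top"))[0]["rect"];print(nm,onz([[r[0]+r[2]/2,r[1]+r[3]/2]],z/2,c,T).round())
im=c["img"][100:300,200:440,::-1];cv2.imwrite("pics/crop.png",cv2.resize(im,None,fx=3,fy=3,interpolation=2))
E
python3 b.py
```

```text
top [[376, 206], [256, 257], [211, 176], [339, 125]]
side [[321, 165], [355, 256], [273, 247], [251, 156]]
[5.86293393e+02 5.89402929e+01 4.13530498e-01 5.17298141e-01] 34.185466579451294 [ 0.   1.1  6.  -0.5 -1.  -0.5 -7.9  2.8 -1.4 -5.1  0.2 -4.9  0.7  2.3
 -0.8  9. ]
rel [ 505.  -223.6  104. ] [array([397., 225.]), array([337., 152.])]
lock [ 567.2 -196.2   86. ] [array([385., 205.]), array([320., 160.])]
spin [ 536.1 -209.9   78. ] [array([390., 216.]), array([329., 160.])]
jar_mid [[ 582. -271.   28.]]
weight_mid [[ 518. -279.   28.]]
```

View pics/crop.png

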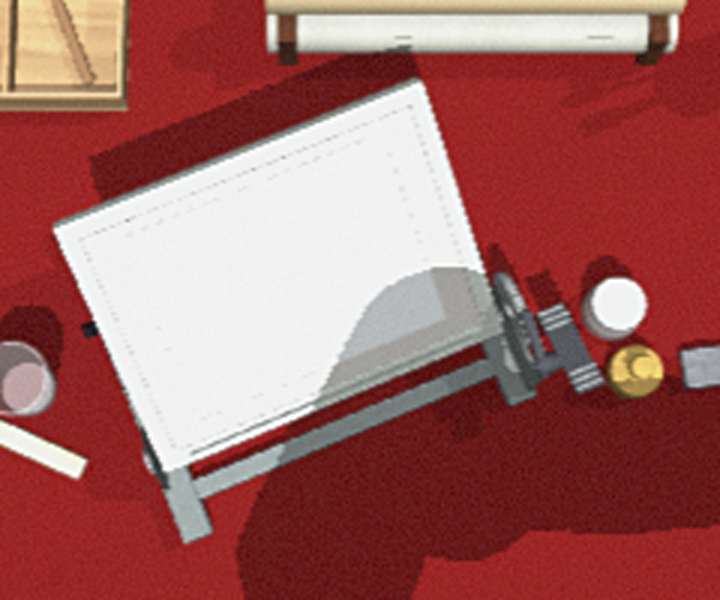

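Crop reads: board corners at (52,227), (424,80), (172,470) and (500,335); rocker ribbed ends at (553,318) (back) and (586,378) (front). I'll refit with these.

```bash
cat > c.py <<'E'
from h import *
from scipy.optimize import least_squares
c=manip.camera("top");T=pose(c)
uv=np.array([[172,470],[52,227],[424,80],[500,335],[585,376],[553,319]])/3+[200,100]
def pts(p):
    x,y,w,t=p;L=np.array([(-14,180,11),(256,180,11),(256,-180,11),(-14,-180,11)],float)
    ry=np.array([[np.cos(t),0,-np.sin(t)],[0,1,0],[np.sin(t),0,np.cos(t)]])
    B=np.vstack([L@ry.T+[-90,0,55],[[-188,-226,104],[-120,-226,86]]])
    return B@R.from_euler('z',w).as_matrix().T+[x,y,0]
f=least_squares(lambda p:(proj(pts(p),c,T)-uv).ravel(),[580,55,.38,.5],x_scale=[50,50,.2,.2],loss='soft_l1')
print(f.x,f.fun.reshape(-1,2).round(1));print(pts(f.x).round(0))
print("pads direct",onz(uv[4:5],104,c,T),onz(uv[5:],86,c,T))
E
python3 c.py
```

```text
[5.88038838e+02 6.05161864e+01 3.91938891e-01 6.05249783e-01] [[-3.   0. ]
 [-0.1  0.3]
 [-0.2 -0. ]
 [ 0.7 -1.8]
 [ 0.4  1.4]
 [ 0.4 -0.3]]
[[ 420.  186.   56.]
 [ 625.  271.  210.]
 [ 762.  -62.  210.]
 [ 557. -147.   56.]
 [ 501. -220.  104.]
 [ 563. -194.   86.]]
pads direct [[ 504.6017548  -219.17906847  104.        ]] [[ 562.66690203 -193.09879929   86.        ]]
```

>>> send_rows --series '[[[0, 43, -20, 0, -1], [0, 85, -41, 0, -2], [0, 128, -61, 0, -3], [0, 170, -81, 0, -4], [0, 213, -102, 0, -5], [0, 256, -122, 0, -6], [0, 298, -142, 0, -7], [0, 341, -163, 0, -7], [0, 383, -183, 0, -7], [0, 426, -203, 0, -7]]]'

```text
clock: 2.45
eef_pos: [504.5, -218.8, 213.6]
eef_rot: [3.141, -0.0, 0.393]
wrist_force: [-0.8, -0.2, 1.0]
finger_gap: 16.9
```

>>> send_rows --series '[[[0, 0, 0, 0, 0], [0, 0, 0, 0, 0], [0, 0, 0, 0, 0]]]'

```text
clock: 2.75
eef_pos: [502.7, -221.0, 213.4]
eef_rot: [-3.142, 0.0, 0.392]
wrist_force: [0.2, -0.3, 0.1]
finger_gap: 0.6
```

```bash
cat > d.py <<'E'
import sys
from h import *
s=manip.read_state();c=manip.camera("wrist");T=pose(c,s);save(c,sys.argv[1])
print(s["clock"],s["eef_pos"].round(1),s["eef_rot"].round(3),s["wrist_force"].round(1),s["finger_gap"],T.round(2).tolist())
for t in ["pawl","release_pad","lock_pad"]: print(t,[(np.round(d["rect"]),round(d["conf"],2)) for d in manip.find_in(t,c)[:2]])
Rz=R.from_euler('z',.392).as_matrix()
for n,v in dict(rel=(-188,-226,104),lock=(-120,-226,86),rel_lo=(-188,-226,86),lock_hi=(-120,-226,104)).items():
    P=Rz@v+[588,60.5,0];print(n,P.round(1),proj(P,c,T)[0].round(0))
E
python3 d.py w1
```

```text
2.75 [ 502.7 -221.   213.4] [-3.142  0.     0.392] [ 0.2 -0.3  0.1] 0.6196189835150555 [[0.38, -0.89, -0.25, 574.22], [-0.92, -0.37, -0.1, -192.84], [0.0, 0.27, -0.96, 384.72], [0.0, 0.0, 0.0, 1.0]]
pawl [(array([272.,  96.,  66., 117.]), 0.89)]
release_pad [(array([274.,  96.,  61., 119.]), 0.73)]
lock_pad [(array([270.,  95.,  68., 121.]), 0.64)]
rel [ 500.6 -220.2  104. ] [317. 201.]
lock [ 563.4 -194.2   86. ] [317. 115.]
rel_lo [ 500.6 -220.2   86. ] [317. 196.]
lock_hi [ 563.4 -194.2  104. ] [317. 116.]
```

View pics/w1.png

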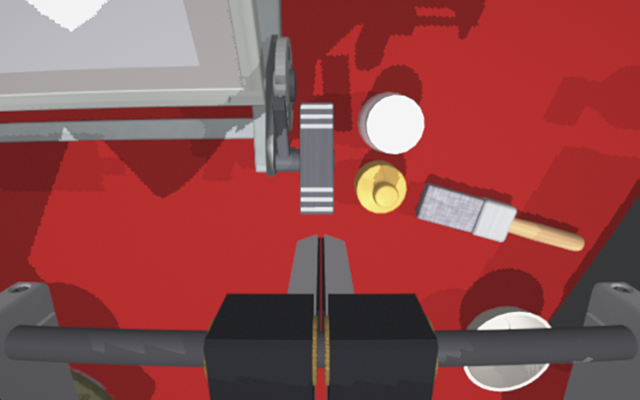

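The rocker plate spans rows 103–213 and columns 300–333. Its front ribs centre on about (317,201), which matches the prediction, so I'll descend.

>>> send_rows --series '[[[0, -2, 0, 30, 0], [0, -2, 0, 60, 0], [0, -2, 0, 85, 0], [0, -2, 0, 97, 0], [0, -2, 0, 101, 0], [0, -2, 0, 105, 0], [0, -2, 0, 108, 0], [0, -2, 0, 111, 0], [0, -2, 0, 114, 0], [0, -2, 0, 116, 0]]]'

```text
clock: 3.95
eef_pos: [501.7, -221.1, 97.5]
eef_rot: [3.141, -0.001, 0.393]
wrist_force: [-0.4, 1.6, 11.1]
finger_gap: 0.1
```

>>> send_rows --series '[[[0, 0, 0, 1, 0], [0, 0, 0, 2, 0], [0, 0, 0, 3, 0], [0, 0, 0, 3, 0], [0, 0, 0, 3, 0]]]'

```text
clock: 4.45
eef_pos: [502.1, -221.2, 96.8]
eef_rot: [3.14, -0.002, 0.393]
wrist_force: [-8.6, 5.1, 24.6]
finger_gap: 0.8
```

>>> send_rows --series '[[[0, 0, 0, -10, 0], [0, 0, 0, -50, 0], [0, 0, 0, -100, 0], [0, 0, 0, -130, 0], [0, 0, 0, -155, 0], [0, 0, 0, -155, 0], [0, 0, 0, -155, 0]]]'

```text
clock: 5.15
eef_pos: [501.4, -221.1, 249.0]
eef_rot: [-3.142, -0.0, 0.393]
wrist_force: [0.4, -0.7, 0.3]
finger_gap: 0.5
```

```bash
python3 d.py w2
```

```text
5.15 [ 501.4 -221.1  249. ] [-3.142 -0.     0.393] [ 0.4 -0.7  0.3] 0.5492054474927514 [[0.38, -0.89, -0.25, 572.85], [-0.92, -0.37, -0.1, -192.84], [0.0, 0.27, -0.96, 420.36], [0.0, 0.0, 0.0, 1.0]]
pawl [(array([276., 111.,  57.,  91.]), 0.57)]
release_pad [(array([277., 111.,  58.,  93.]), 0.66)]
lock_pad [(array([276., 111.,  59.,  94.]), 0.8)]
rel [ 500.6 -220.2  104. ] [318. 189.]
lock [ 563.4 -194.2   86. ] [318. 113.]
rel_lo [ 500.6 -220.2   86. ] [318. 185.]
lock_hi [ 563.4 -194.2  104. ] [318. 113.]
```

View pics/w2.png

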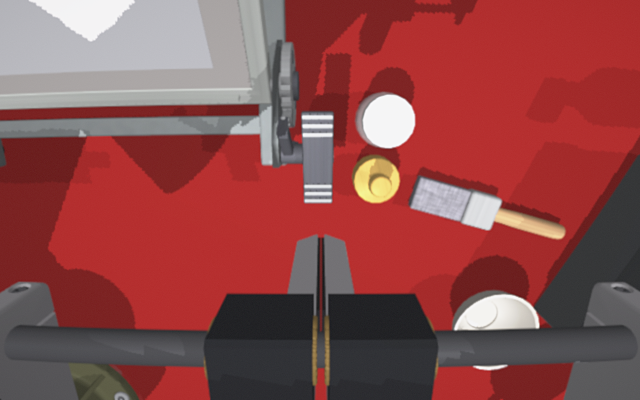

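The rocker has flipped. Its back pad is now the wider and nearer one (row 112, columns 302–333), the front pad is lower, and the pawl nose at (284,130) stands clear of the sector. Next I'll move over the board.

>>> send_rows --series '[[[0, 25, -23, 0, 0], [0, 50, -46, 0, 0], [0, 75, -69, 0, 0], [0, 100, -92, 0, 0], [0, 125, -115, 0, 0], [0, 150, -138, 0, 0], [0, 175, -161, 0, 0], [0, 200, -184, 0, 0], [0, 225, -207, 0, 0], [0, 247, -227, 0, 0]]]'

```text
clock: 6.35
eef_pos: [643.0, 84.8, 248.4]
eef_rot: [-3.141, 0.001, 0.393]
wrist_force: [0.3, -1.5, 0.4]
finger_gap: 0.5
```

>>> send_rows --series '[[[0, 0, 0, 10, 0], [0, 0, 0, 20, 0], [0, 0, 0, 30, 0], [0, 0, 0, 40, 0], [0, 0, 0, 48, 0], [0, 0, 0, 56, 0], [0, 0, 0, 63, 0], [0, 0, 0, 70, 0], [0, 0, 0, 75, 0], [0, 0, 0, 80, 0]]]'

```text
clock: 7.35
eef_pos: [643.5, 83.3, 170.7]
eef_rot: [3.141, -0.003, 0.393]
wrist_force: [1.4, 1.0, 9.8]
finger_gap: 0.5
```

>>> send_rows --series '[[[0, 0, 0, 5, 0], [0, 0, 0, 10, 0], [0, 0, 0, 15, 0], [0, 0, 0, 20, 0], [0, 0, 0, 25, 0], [0, 0, 0, 30, 0], [0, 0, 0, 35, 0], [0, 0, 0, 40, 0], [0, 0, 0, 45, 0], [0, 0, 0, 50, 0]]]'

```text
clock: 8.35
eef_pos: [644.1, 83.5, 121.1]
eef_rot: [3.14, -0.005, 0.393]
wrist_force: [2.3, 1.6, 9.7]
finger_gap: 0.4
```

Moving at a steady 10 N. I'll continue down to TCP ≈ 74.

>>> send_rows --series '[[[0, 0, 0, 5, 0], [0, 0, 0, 10, 0], [0, 0, 0, 15, 0], [0, 0, 0, 20, 0], [0, 0, 0, 25, 0], [0, 0, 0, 30, 0], [0, 0, 0, 35, 0], [0, 0, 0, 39, 0], [0, 0, 0, 42, 0], [0, 0, 0, 44, 0]]]'

```text
clock: 9.35
eef_pos: [644.4, 83.6, 77.0]
eef_rot: [3.14, -0.005, 0.393]
wrist_force: [5.4, 2.4, 7.8]
finger_gap: 0.3
```

>>> send_rows --series '[[[0, 0, 0, 1, 0], [0, 0, 0, 2, 0], [0, 0, 0, 3, 0], [0, 0, 0, 4, 0], [0, 0, 0, 4, 0], [0, 0, 0, 4, 0]]]'

```text
clock: 9.95
eef_pos: [644.2, 83.6, 73.0]
eef_rot: [3.14, -0.005, 0.393]
wrist_force: [4.7, 2.2, 6.1]
finger_gap: 0.3
```

>>> send_rows --series '[[[0, 0, 0, 1, 0], [0, 0, 0, 2, 0], [0, 0, 0, 3, 0], [0, 0, 0, 3, 0], [0, 0, 0, 3, 0]]]'

```text
clock: 10.45
eef_pos: [644.5, 83.6, 72.6]
eef_rot: [3.14, -0.006, 0.393]
wrist_force: [-7.0, 1.7, 29.1]
finger_gap: 0.5
```

The force jumped to 29 N at the expected height, so the board is on its stops. I'll lift and go above the lock pad.

>>> send_rows --series '[[[0, 0, 0, -5, 0], [0, 0, 0, -40, 0], [0, 0, 0, -90, 0], [0, -20, 25, -143, 0], [0, -45, 56, -143, 0], [0, -75, 94, -143, 0], [0, -105, 132, -143, 0], [0, -135, 170, -143, 0], [0, -160, 201, -143, 0], [0, -180, 226, -143, 0]]]'

```text
clock: 11.45
eef_pos: [562.0, -196.8, 211.4]
eef_rot: [3.141, -0.0, 0.392]
wrist_force: [-0.3, 0.1, -0.3]
finger_gap: 0.4
```

>>> send_rows --series '[[[0, 0, 0, 0, 0], [0, 0, 0, 0, 0], [0, 0, 0, 0, 0]]]'

```text
clock: 11.75
eef_pos: [563.3, -193.6, 211.4]
eef_rot: [-3.141, -0.0, 0.394]
wrist_force: [0.1, 0.9, 0.7]
finger_gap: 0.7
```

```bash
python3 d.py w3
```

```text
11.75 [ 563.3 -193.6  211.4] [-3.141 -0.     0.394] [0.1 0.9 0.7] 0.6583957592964377 [[0.38, -0.89, -0.25, 634.71], [-0.92, -0.37, -0.1, -165.31], [-0.0, 0.27, -0.96, 382.69], [0.0, 0.0, 0.0, 1.0]]
pawl [(array([276., 197.,  59.,  47.]), 0.58)]
release_pad [(array([275., 196.,  60.,  47.]), 0.79)]
lock_pad [(array([276., 194.,  61.,  53.]), 0.97)]
rel [ 500.6 -220.2  104. ] [319. 276.]
lock [ 563.4 -194.2   86. ] [320. 195.]
rel_lo [ 500.6 -220.2   86. ] [319. 266.]
lock_hi [ 563.4 -194.2  104. ] [320. 200.]
```

View pics/w3.png

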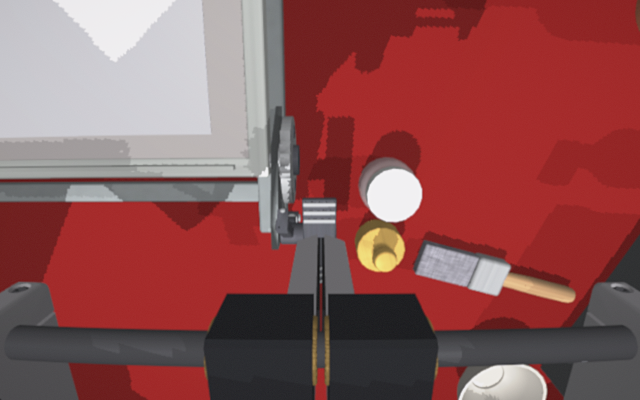

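The board is flat. The lock pad's ribs are at rows 198–222, centre about (319,210), roughly 6–8 mm ahead of the prediction because the plate tilted. I'll correct dx by -6 and press.

>>> send_rows --series '[[[0, -6, 0, 30, 0], [0, -6, 0, 60, 0], [0, -6, 0, 84, 0], [0, -6, 0, 95, 0], [0, -6, 0, 99, 0], [0, -6, 0, 103, 0], [0, -6, 0, 106, 0], [0, -6, 0, 109, 0], [0, -6, 0, 112, 0], [0, -6, 0, 114, 0]]]'

```text
clock: 12.95
eef_pos: [557.4, -197.0, 97.5]
eef_rot: [3.141, -0.0, 0.393]
wrist_force: [-1.8, 0.7, 10.5]
finger_gap: 0.6
```

>>> send_rows --series '[[[0, 0, 0, 1, 0], [0, 0, 0, 2, 0], [0, 0, 0, 3, 0], [0, 0, 0, 3, 0], [0, 0, 0, 3, 0]]]'

```text
clock: 13.45
eef_pos: [557.7, -197.1, 96.9]
eef_rot: [3.14, -0.001, 0.393]
wrist_force: [-9.3, 3.6, 23.3]
finger_gap: 0.7
```

>>> send_rows --series '[[[0, 0, 0, -10, 0], [0, 0, 0, -50, 0], [0, 0, 0, -95, 0], [0, -20, 0, -119, 0], [0, -45, 0, -119, 0], [0, -61, 0, -119, 0], [0, -61, 0, -119, 0], [0, -61, 0, -119, 0], [0, -61, 0, -119, 0]]]'

```text
clock: 14.35
eef_pos: [501.6, -219.9, 213.3]
eef_rot: [-3.141, 0.0, 0.393]
wrist_force: [-0.3, 0.2, 0.5]
finger_gap: 0.4
```

```bash
python3 d.py w4
```

```text
14.35 [ 501.6 -219.9  213.3] [-3.141  0.     0.393] [-0.3  0.2  0.5] 0.3668777918980446 [[0.38, -0.89, -0.25, 573.1], [-0.92, -0.37, -0.1, -191.74], [-0.0, 0.27, -0.96, 384.6], [0.0, 0.0, 0.0, 1.0]]
pawl [(array([276.,  95.,  60., 117.]), 0.69), (array([418., 180., 164.,  70.]), 0.68)]
release_pad [(array([277.,  98.,  61., 114.]), 0.78), (array([422., 181., 164.,  72.]), 0.39)]
lock_pad [(array([272.,  96.,  65., 114.]), 0.83)]
rel [ 500.6 -220.2  104. ] [319. 201.]
lock [ 563.4 -194.2   86. ] [319. 115.]
rel_lo [ 500.6 -220.2   86. ] [319. 195.]
lock_hi [ 563.4 -194.2  104. ] [319. 116.]
```

View pics/w4.png

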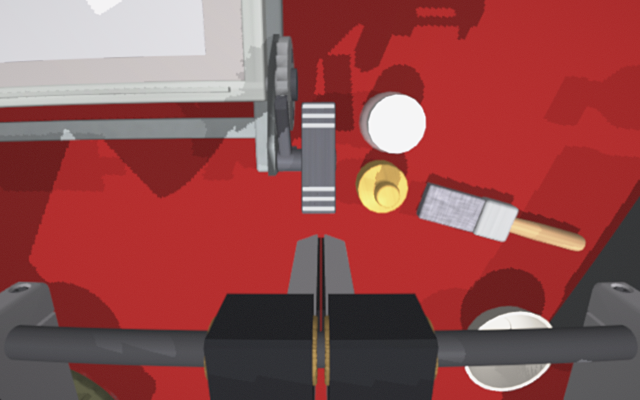

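The rocker again spans rows 103–213 with its front pad nearer, as at the start, so the pawl is in. The board stays down, the neighbouring objects are unmoved, and the robot is clear. Handing in.

```bash
python3 -c "
from cell import manip
print(manip.sign_off())"
```

```text
the job is handed in; nothing more can be done
None
```

The light table is flat with the pawl back in, and I handed the job in at about 14.4 s of the 61 s allowed. No verdict was reported.

- **Release:** I pressed the front pad to its end stop (about 25 N). The close-up view then showed the rocker flipped and the pawl nose clear of the teeth.
- **Lowering:** I pushed the board down slowly, at up to about 0.5 rad/s and with about 10 N. At a fingertip height of 64.6 mm (65 mm expected when flat) the force jumped to 29 N, which I took as the stops.
- **Relock:** I pressed the back pad to its end stop (about 23 N).

**Last checks:** the final wrist picture shows the rocker back in its starting position. The jar, weight, brush and bowl look unmoved, and the gripper is clear with about zero force.

**Not checked:**
- The tilt after lifting off was judged only from that contact height and the pictures, not measured again.
- I did not look again at the tumbler, bottle and bone folder on the left. The arm's path stayed well away from them.

**Disagreements:** my first automatic fit to the board's corners was off by up to 9 pixels. I replaced it with corners read from the picture, and the close-up views matched that. The lock pad turned out about 6–8 mm ahead of its predicted place because the plate had tilted, and I corrected for that before pressing.

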